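# Sweep the draughts pieces into the games tray

## Task

Tidy up after the game: with the fingers, sweep the three flat round draughts pieces along the tabletop and in through the open front of the low wooden games tray, until every piece lies flat and wholly inside it. Slide them steadily, never flicking, lifting or tipping one up, and leave the other things on the table (pawn, candle, remote, glasses case, mug, wallet) where they stand.

Things in the scene. Friction and masses are not known exactly. Their poses are not given: they have to be found in the camera images.
- tray: low brown-wood games tray, fixed, outside 150 mm (its x) by 250 mm (its y): back wall (outer face x = +75 mm) and two side walls (outer faces y = +-125 mm), 12 mm thick, 22 mm high. The -x side (x = -75 mm), turned roughly to the robot, is open, 226 mm wide. Floor level with the tabletop: no step. Origin: centre of the 150 x 250 outline, at table height; z up.
- piece0: flat round draughts piece of pale wood, a disc 44 mm in diameter and 13 mm thick, about 30 g, lying flat and loose on the table; slides without rolling. Origin: centre of its underside. The three pieces are alike; which one starts where (left, middle, right) varies.
- piece1: flat round draughts piece of pale wood, a disc 44 mm in diameter and 13 mm thick, about 30 g, lying flat and loose on the table; slides without rolling. Origin: centre of its underside. The three pieces are alike; which one starts where (left, middle, right) varies.
- piece2: flat round draughts piece of pale wood, a disc 44 mm in diameter and 13 mm thick, about 30 g, lying flat and loose on the table; slides without rolling. Origin: centre of its underside. The three pieces are alike; which one starts where (left, middle, right) varies.
- pawn: chess pawn of pale wood standing upright among the pieces, base 32 mm across, 55 mm tall. Loose; leave it. Origin: centre of its underside.
- candle: candle in an amber glass, a cylinder 58 mm in diameter and 45 mm tall, standing among the pieces. Loose; leave it. Origin: centre of its underside.
- remote: black remote control lying flat at the robot's right, 165 mm (its x) by 46 mm (its y), 18 mm tall. Loose; leave it. Origin: centre of its underside.
- case: black glasses case lying at the robot's left, 160 mm (its x) by 66 mm (its y), 42 mm tall. Loose; leave it. Origin: centre of its underside.
- mug: white mug to the left of the tray, 80 mm across, 76 mm tall, its handle reaching about 30 mm out at its +y. Loose; leave it. Origin: centre of its underside.
- wallet: brown leather wallet to the right of the tray, 115 mm (its x) by 90 mm (its y), 16 mm tall. Loose; leave it. Origin: centre of its underside.

How it is judged:
By the outcome, as a careful person would: the job done as asked, in the order asked, and still so for the second after the job is handed in, with the robot touching nothing.
It also fails if it takes over 64 s, if anything falls off the work surface, if the arm or the gripper's body presses on something with over 40 N, if the wrist force passes 120 N, or if a joint passes its speed limit or range.

## Robot

A 6-joint arm with a two-finger parallel gripper is mounted at the origin on the work surface. World frame = base frame: x ahead of the robot, y to its left, z up, the work surface at z = 0. Lengths are in m, angles in rad, forces in N, time in s.
With the tool pointing down it reaches from about 0.35 to 0.775 m from the base axis. Payload 7.3 kg.
Tool frame: the origin (TCP) lies at the very end of the fingers, on their centre line; the grasp point (between the pads) lies 19 mm behind it; z points along the fingers, y is the line along which they close (so a half turn about z gives the same grasp; the last joint's range is limited). The gripper opens to 92 mm and grips with 3 to 60 N. Pads are 19 mm wide; open, the fingers measure 130 mm over their backs; the gripper's body (75 mm by 190 mm) begins 47 mm behind the grasp point.
Start: joints at [-1.25, 0.342, 1.524, -0, 1.275, -0.146], TCP at [0.236, -0.469, 0.227] pointing down, gripper open.
Joint ranges: [-2.53, 2.53], [-0.77, 2.02], [0.04, 2.7], [-1, 4.14], [0.28, 2.66], [-3.11, 3.11]. Speed limits (rad/s): [2.57, 2.57, 3.14, 3.14, 3.14, 3.14].

## Interface

Orientations are given as [roll, pitch, yaw] about the fixed x, y, z axes, in that order (R = Rz(yaw) Ry(pitch) Rx(roll)).
In Python, from cell import telemetry, eyes, job gives the robot as it stands.
- The arm moves only by the tool apply_moves, never from a script. Its arguments are lists of equal length, an entry for each row: "delta_pos": the shift along the world's x, y, z each as a share of 0.4 m, from -1 to 1, a list of three; "dr": the turn, a rotation vector about the world's x, y, z each as a share of 0.5 rad, from -1 to 1, a list of three; "jaw": the opening, from 0 (shut) to 1 (fully open). A call has 1 to 8 rows; each row is the pose to reach, as a shift and turn from the pose commanded when the call began; what a row does not reach only later rows make up. A row lasts 1/12 s, in which the tool goes at most 41.7 mm and 7.16 degrees, less where a joint would pass 70% of its speed; a pose out of reach is approached as far as the arm can. A call with a number of a shift or a turn outside -1 to 1 is refused whole. A call with a gripper value outside its range is refused whole. The fingers move at their own pace and stop on an object; "force" is the grip in N (left out, the last holds). Time passes only in rows, so rows that repeat a pose let the fingers close. It gives the time, the measured TCP pose, the force, the opening and the grip force at its end, in the units of the state.
- telemetry.observe(): the state, without advancing time (a new reading comes with each control period).
- eyes.read_camera(name): name is "scene" or "top" or "wrist"; returns the picture (384x512x3 uint8, red, green, blue); there is no depth.
- eyes.camera_model(name): a dict with "vertical_fov" (degrees; the focal length in pixels is half the picture's height over the tangent of half this angle, whatever the lens; pixels are square), "cx", "cy" (the principal point, pixels), "rvec" (rotation vector, rad) and "tvec" (3), from world to camera coordinates, as OpenCV has them; the wrist camera has in their place "hand_eye" (4x4, takes a point from camera to tool coordinates, whose origin is the TCP and whose axes are the flange's). Camera axes: x right, y down, z forward; pixel columns grow to the right and rows downward; lengths in m; the calibration is good to about 2 mm. The wrist camera is an equidistant fisheye: a pixel r from the principal point sees the ray r / f radians off the axis. A picture is of the moment at which its call begins: read the wrist's pose just before it. camera_model takes no time and is no camera call.
- job.hand_in(): hands the job in; it is judged then, once.
The state is a dict: "time": time; "qpos": joint angles; "qvel": joint speeds; "joint_efforts": joint torques, N m; "tool_pos": TCP position; "tool_rot": TCP orientation; "contact_force": force on the tool from outside, world axes, zero at the start; "torque": the same for the moment, N m; "opening": finger opening in m; "grip_force": force on a finger pad.
Only numpy, scipy, OpenCV 4.12 (cv2) and the standard library are available. Lean on these libraries where they do the work, as an engineer would, in place of code of your own. Each camera call takes 0.05 s, during which the arm holds its last target. There are 200 camera calls.

## Working session

There is one attempt and no reset: what is moved stays moved. The work goes in short steps, Python scripts to look and compute and a tool call to move; the robot and the scene stay as the last step left them, time stands still between calls to the robot, and variables do not carry over. Pictures are saved under pics/ and viewed, at most 10 in all, crops included, and the job is handed in when it is done.

Besides the shell and the picture viewer there is one more tool, called by a JSON object that holds its "fn" and its "kwargs", one argument or row to a line. apply_moves: Moves the arm, as the interface text tells. Its arguments: {"type":"object","properties":{"delta_pos":{"type":"array"},"dr":{"type":"array"},"jaw":{"type":"array"},"force":{"type":"number"}},"required":["delta_pos","dr","jaw"]}

```bash
mkdir -p pics
python3 - <<'E'
from cell import telemetry, eyes
import cv2
for n in("top","scene"):
    cv2.imwrite(f"pics/{n}0.png",cv2.resize(eyes.read_camera(n)[...,::-1],(800,600),interpolation=cv2.INTER_CUBIC))
    print(n,eyes.camera_model(n))
print(telemetry.observe())
E
```

```text
top {'vertical_fov': 46.43543468454418, 'cx': 249.9062694268681, 'cy': 190.1555572855828, 'rvec': array([ 2.1265481 , -2.15132388,  0.10451458]), 'tvec': array([0.02576377, 0.58323188, 1.13036615])}
scene {'vertical_fov': 45.14901038949467, 'cx': 258.1978532070476, 'cy': 190.48226413697893, 'rvec': array([ 1.37805629,  2.01399401, -0.96313899]), 'tvec': array([ 0.18906938, -0.27728349,  1.88398482])}
{'time': 0.1, 'qpos': array([-1.24998943e+00,  3.42671458e-01,  1.52492091e+00,  2.38546401e-05,
        1.27539703e+00, -1.46007207e-01]), 'qvel': array([ 0.00020991,  0.00011218, -0.00181588, -0.00015839,  0.00110167,
        0.00349766]), 'joint_efforts': array([ 1.37298455e-03, -4.32004988e+01, -2.44695514e+01,  7.18829851e-02,
        5.26929356e-02, -3.18034904e-05]), 'tool_pos': array([ 0.23618081, -0.46847046,  0.22610511]), 'tool_rot': array([-3.14021409e+00, -2.25780250e-04,  4.66806991e-01]), 'contact_force': array([ 0.12111248, -0.44801237,  0.14315003]), 'torque': array([ 0.04939248, -0.03642847,  0.04464339]), 'grip_force': 0.0, 'opening': 0.09162082705451093}
```

View pics/top0.png

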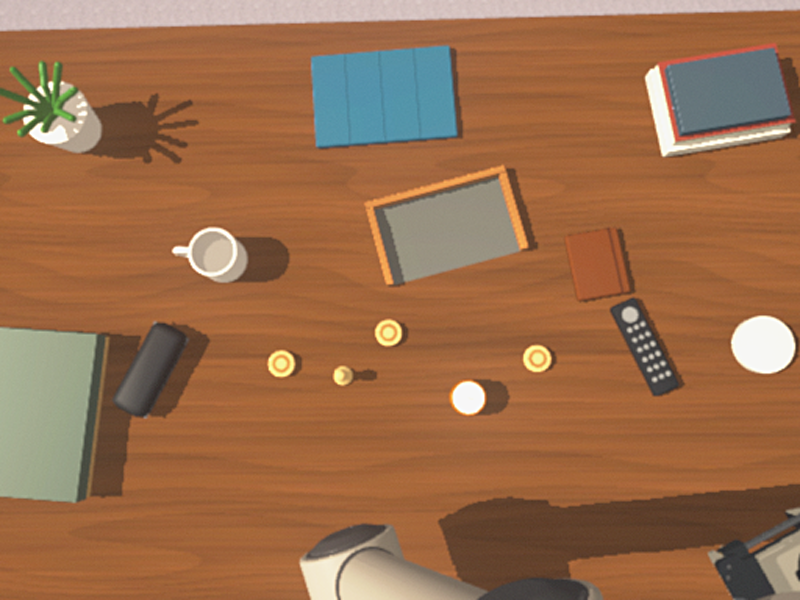

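View pics/scene0.png

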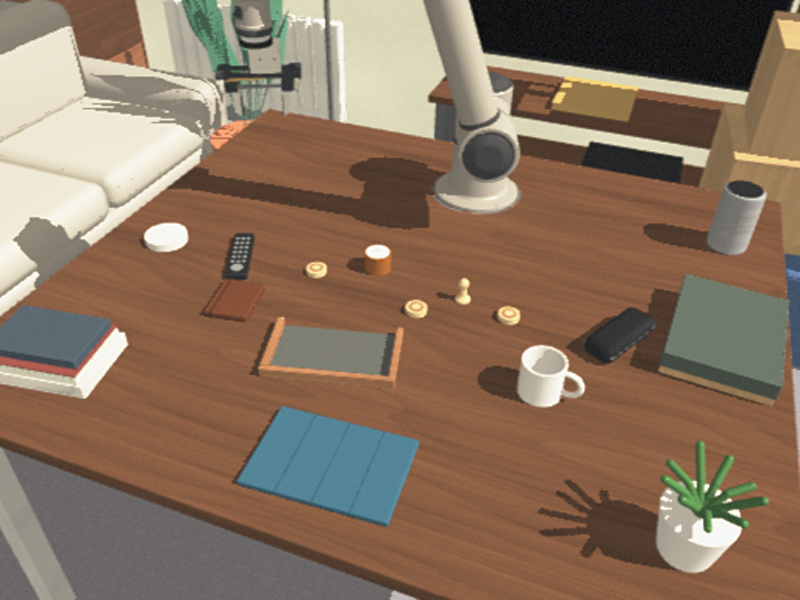

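The top picture shows pieces at (282,364), (389,333) and (537,358), the pawn base near (345,377), and the candle at (468,398). The tray's top corners are about (367,203), (505,168), (528,247) and (391,284). The scene view agrees.

```bash
cat > h.py <<'E'
import numpy as np, cv2
from cell import telemetry, eyes
def px2w(n,u,v,z,s=1.5625):
    m=eyes.camera_model(n); R=cv2.Rodrigues(np.array(m['rvec']))[0]; t=np.array(m['tvec'])
    f=192/np.tan(np.radians(m['vertical_fov'])/2)
    d=R.T@np.array([((u+.5)/s-.5-m['cx'])/f,((v+.5)/s-.5-m['cy'])/f,1]); c=-R.T@t
    return c+d*(z-c[2])/d[2]
E
python3 - <<'E'
from h import *
for k,u,v,z in [("pL",282,364,.013),("pM",389,333,.013),("pR",537,358,.013),("pawnhead",343,375,.05),("pawnbase",345,378,.005),("candle",468,397,.045),
 ("tBL",366,203,.022),("tBR",504,167,.022),("tFR",528,247,.022),("tFL",390,284,.022),("tFLi",401,282,.0),("mug",215,250,.076),
 ("remTL",611,305,.018),("remTR",634,298,.018),("remBL",656,394,.018),("remBR",679,387,.018),("walTL",566,235,.016),("walBL",578,301,.016),("caseTR",183,330,.03),("caseBR",145,413,.03),("caseR",175,355,.03)]:
    print(k,px2w("top",u,v,z).round(4))
for k,u,v,z in [("pL",508,314,.013),("pM",416,307,.013),("pR",316,267,.013),("pawnbase",462,299,.0),("candle",377,252,.045)]: print(k,px2w("scene",u,v,z).round(4))
im=eyes.read_camera("top")[...,::-1]
cv2.imwrite("pics/crop.png",cv2.resize(im[95:275,165:405],(800,600),interpolation=cv2.INTER_CUBIC))
E
```

```text
pL [0.4755 0.2054 0.013 ]
pM [0.5259 0.0234 0.013 ]
pR [ 0.481  -0.2246  0.013 ]
pawnhead [0.4551 0.0979 0.05  ]
pawnbase [0.451  0.0991 0.005 ]
candle [ 0.4176 -0.1053  0.045 ]
tBL [0.7506 0.0608 0.022 ]
tBR [ 0.8101 -0.1783  0.022 ]
tFR [ 0.6688 -0.2146  0.022 ]
tFL [0.6086 0.0206 0.022 ]
tFLi [0.6151 0.0022 0.    ]
mug [0.6612 0.3063 0.076 ]
remTL [ 0.5682 -0.3505  0.018 ]
remTR [ 0.5795 -0.3894  0.018 ]
remBL [ 0.4194 -0.4166  0.018 ]
remBR [ 0.4305 -0.4548  0.018 ]
walTL [ 0.6898 -0.2809  0.016 ]
walBL [ 0.5759 -0.2963  0.016 ]
caseTR [0.5339 0.371  0.03  ]
caseBR [0.3959 0.4309 0.03  ]
caseR [0.4919 0.3834 0.03  ]
pL [0.4769 0.2045 0.013 ]
pM [0.5261 0.0232 0.013 ]
pR [ 0.477  -0.2281  0.013 ]
pawnbase [0.4487 0.099  0.    ]
candle [ 0.4155 -0.1086  0.045 ]
```

View pics/crop.png

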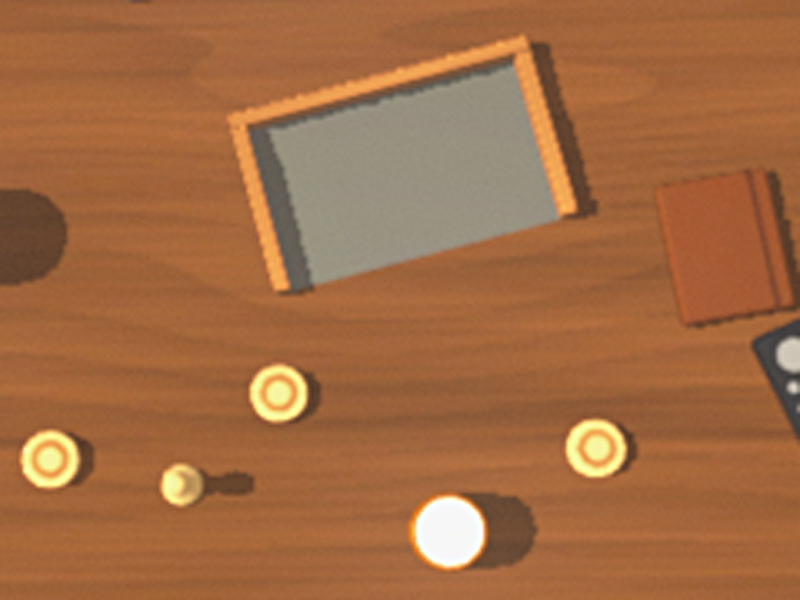

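{"fn": "apply_moves", "kwargs": {
  "delta_pos": [
    [0.49,0.564,-0.3],
    [0.49,0.564,-0.3],
    [0.49,0.564,-0.3],
    [0.49,0.564,-0.3],
    [0.49,0.564,-0.3],
    [0.49,0.564,-0.3],
    [0.49,0.564,-0.3],
    [0.49,0.564,-0.3]
  ],
  "dr": [
    [0,0,-0.244],
    [0,0,-0.244],
    [0,0,-0.244],
    [0,0,-0.244],
    [0,0,-0.244],
    [0,0,-0.244],
    [0,0,-0.244],
    [0,0,-0.244]
  ],
  "jaw": [0.25,0.25,0.25,0.25,0.25,0.25,0.25,0.25]
}}

```text
time: 0.82
tool_pos: [0.4332, -0.2405, 0.1055]
tool_rot: [-3.14, 0.0, 0.346]
contact_force: [-0.4, 0.0, 0.2]
opening: 0.0432
grip_force: 0.0
```

{"fn": "apply_moves", "kwargs": {
  "delta_pos": [
    [0,0,-0.07],
    [0,0,-0.14],
    [0,0,-0.2],
    [0,0,-0.24],
    [0,0,-0.25],
    [0,0,-0.25]
  ],
  "dr": [
    [0,0,0],
    [0,0,0],
    [0,0,0],
    [0,0,0],
    [0,0,0],
    [0,0,0]
  ],
  "jaw": [0.25,0.25,0.25,0.25,0.25,0.25]
}}

```text
time: 1.32
tool_pos: [0.4316, -0.2427, 0.0057]
tool_rot: [-3.139, 0.002, 0.345]
contact_force: [0.4, -0.3, -0.3]
opening: 0.023
grip_force: 0.0
```

Run:
```python
from h import *
s=telemetry.observe();print(s['tool_pos'],s['tool_rot'],s['opening'],s['qpos'])
cv2.imwrite("pics/a.png",cv2.resize(eyes.read_camera("top")[95:275,165:405,::-1],(800,600),interpolation=cv2.INTER_CUBIC))
```

```text
[ 0.43158821 -0.24269657  0.00567414] [-3.13918474e+00  1.58470979e-03  3.44813598e-01] 0.02302446439721031 [-6.67136252e-01  5.88506058e-01  1.85260063e+00 -1.03468326e-04
  7.03367786e-01  5.58927392e-01]
```

View pics/a.png

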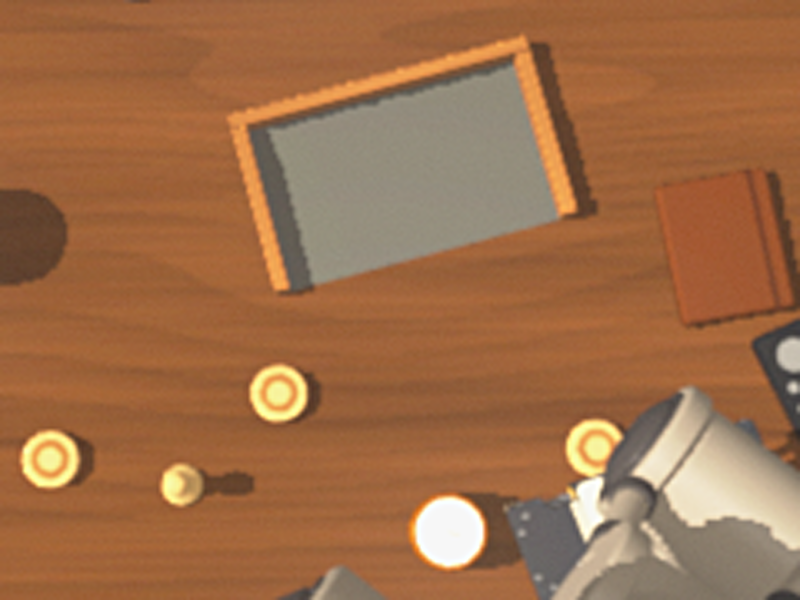

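{"fn": "apply_moves", "kwargs": {
  "delta_pos": [
    [0.0235,0.0084,0],
    [0.0376,0.0135,0],
    [0.0447,0.016,0],
    [0.0518,0.0186,0],
    [0.061,0.022,0],
    [0.075,0.027,0],
    [0.094,0.034,0],
    [0.1175,0.0425,0]
  ],
  "dr": [
    [0,0,0],
    [0,0,0],
    [0,0,0],
    [0,0,0],
    [0,0,0],
    [0,0,0],
    [0,0,0],
    [0,0,0]
  ],
  "jaw": [0.25,0.25,0.25,0.25,0.25,0.25,0.25,0.25]
}}

```text
time: 2.03
tool_pos: [0.4798, -0.2261, 0.0068]
tool_rot: [3.142, 0.0, 0.344]
contact_force: [-0.6, 0.3, 0.4]
opening: 0.0229
grip_force: 0.3
```

{"fn": "apply_moves", "kwargs": {
  "delta_pos": [
    [0.0235,0.0084,0],
    [0.047,0.0169,0],
    [0.0705,0.0253,0],
    [0.094,0.0338,0],
    [0.1175,0.0422,0],
    [0.141,0.0507,0],
    [0.1645,0.0591,0],
    [0.188,0.0676,0]
  ],
  "dr": [
    [0,0,0],
    [0,0,0],
    [0,0,0],
    [0,0,0],
    [0,0,0],
    [0,0,0],
    [0,0,0],
    [0,0,0]
  ],
  "jaw": [0.25,0.25,0.25,0.25,0.25,0.25,0.25,0.25]
}}

```text
time: 2.7
tool_pos: [0.5554, -0.1988, 0.0067]
tool_rot: [3.142, 0.0, 0.345]
contact_force: [-0.7, -0.3, 0.2]
opening: 0.0229
grip_force: 0.2
```

Run:
```python
from h import *
s=telemetry.observe();print(s['tool_pos'],s['tool_rot'],s['opening'])
cv2.imwrite("pics/b.png",cv2.resize(eyes.read_camera("top")[95:275,165:405,::-1],(800,600),interpolation=cv2.INTER_CUBIC))
```

```text
[ 0.55543389 -0.19880939  0.00669528] [3.14155930e+00 1.76821951e-05 3.44755330e-01] 0.02293560223612426
```

View pics/b.png

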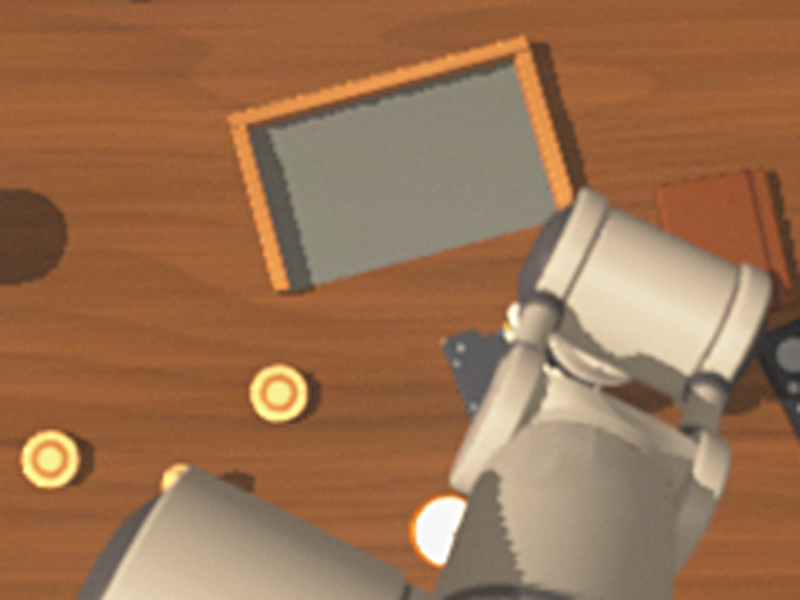

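{"fn": "apply_moves", "kwargs": {
  "delta_pos": [
    [0.0235,0.0084,0],
    [0.047,0.0169,0],
    [0.0705,0.0253,0],
    [0.094,0.0338,0],
    [0.1175,0.0422,0],
    [0.141,0.0507,0],
    [0.1645,0.0591,0],
    [0.188,0.0676,0]
  ],
  "dr": [
    [0,0,0],
    [0,0,0],
    [0,0,0],
    [0,0,0],
    [0,0,0],
    [0,0,0],
    [0,0,0],
    [0,0,0]
  ],
  "jaw": [0.25,0.25,0.25,0.25,0.25,0.25,0.25,0.25]
}}

```text
time: 3.42
tool_pos: [0.6306, -0.1717, 0.0067]
tool_rot: [3.142, 0.0, 0.345]
contact_force: [0.6, -0.2, -0.5]
opening: 0.0227
grip_force: 0.1
```

{"fn": "apply_moves", "kwargs": {
  "delta_pos": [
    [0.0235,0.0084,0],
    [0.045,0.0162,0],
    [0.064,0.023,0],
    [0.08,0.0288,0],
    [0.092,0.0331,0],
    [0.099,0.0356,0],
    [0.102,0.0367,0],
    [0.102,0.0367,0]
  ],
  "dr": [
    [0,0,0],
    [0,0,0],
    [0,0,0],
    [0,0,0],
    [0,0,0],
    [0,0,0],
    [0,0,0],
    [0,0,0]
  ],
  "jaw": [0.25,0.25,0.25,0.25,0.25,0.25,0.25,0.25]
}}

```text
time: 4.08
tool_pos: [0.6705, -0.1574, 0.0067]
tool_rot: [3.142, 0.0, 0.345]
contact_force: [-0.9, 0.0, -0.3]
opening: 0.0228
grip_force: 0.0
```

Run:
```python
from h import *
print(telemetry.observe()['tool_pos'])
cv2.imwrite("pics/c.png",cv2.resize(eyes.read_camera("scene")[130:280,100:300,::-1],(800,600),interpolation=cv2.INTER_CUBIC))
```

```text
[ 0.67054192 -0.15741831  0.00665183]
```

View pics/c.png

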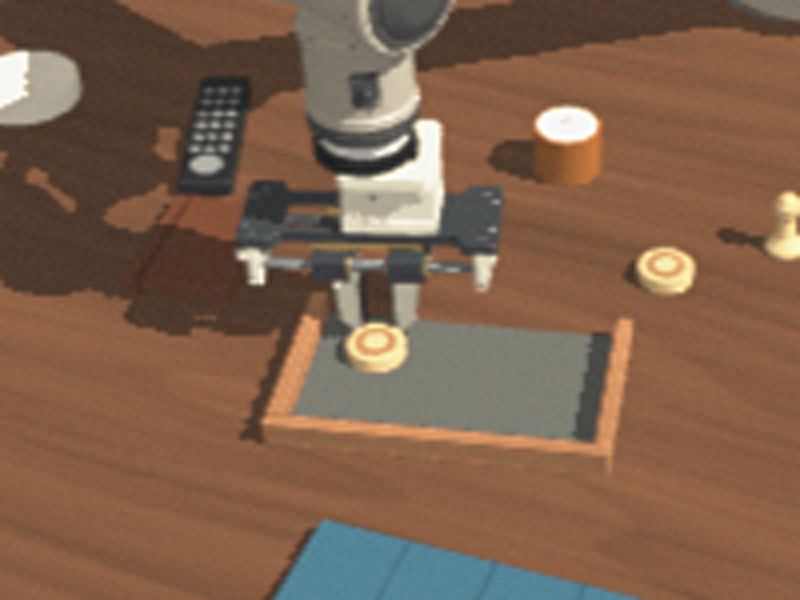

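{"fn": "apply_moves", "kwargs": {
  "delta_pos": [
    [-0.035,-0.0126,0],
    [-0.0705,-0.0253,0],
    [-0.0705,-0.0253,0.07],
    [-0.0705,-0.0253,0.14],
    [-0.0705,-0.0253,0.2125],
    [-0.0705,-0.0253,0.2125],
    [-0.0705,-0.0253,0.2125],
    [-0.0705,-0.0253,0.2125]
  ],
  "dr": [
    [0,0,0],
    [0,0,0],
    [0,0,0],
    [0,0,0],
    [0,0,-0.2],
    [0,0,-0.4],
    [0,0,-0.6],
    [0,0,-0.6]
  ],
  "jaw": [0.25,0.25,0.25,0.25,0.25,0.25,0.25,0.25]
}}

```text
time: 4.8
tool_pos: [0.6422, -0.1679, 0.0926]
tool_rot: [3.141, -0.001, 0.041]
contact_force: [-0.4, 0.3, -0.7]
opening: 0.0231
grip_force: 0.0
```

{"fn": "apply_moves", "kwargs": {
  "delta_pos": [
    [-0.05,0.08,0],
    [-0.1,0.16,0],
    [-0.15,0.24,0],
    [-0.2,0.32,0],
    [-0.25,0.4,0],
    [-0.3,0.48,0],
    [-0.3625,0.565,0],
    [-0.3625,0.565,0]
  ],
  "dr": [
    [0,0,-0.15],
    [0,0,-0.3],
    [0,0,-0.45],
    [0,0,-0.6],
    [0,0,-0.75],
    [0,0,-0.9],
    [0,0,-1],
    [0,0,-1]
  ],
  "jaw": [0.25,0.25,0.25,0.25,0.25,0.25,0.25,0.25]
}}

```text
time: 5.47
tool_pos: [0.4918, 0.0629, 0.0911]
tool_rot: [3.14, 0.006, -0.451]
contact_force: [-0.3, 0.5, -0.6]
opening: 0.0229
grip_force: 0.0
```

{"fn": "apply_moves", "kwargs": {
  "delta_pos": [
    [0,0,0],
    [0,0,0],
    [0,0,0],
    [0,0,0],
    [0,0,-0.07],
    [0,0,-0.14],
    [0,0,-0.19],
    [0,0,-0.2125]
  ],
  "dr": [
    [0,0,-0.2],
    [0,0,-0.4],
    [0,0,-0.6],
    [0,0,-0.834],
    [0,0,-0.834],
    [0,0,-0.834],
    [0,0,-0.834],
    [0,0,-0.834]
  ],
  "jaw": [0.25,0.25,0.25,0.25,0.25,0.25,0.25,0.25]
}}

```text
time: 6.13
tool_pos: [0.4954, 0.0582, 0.0042]
tool_rot: [3.138, 0.003, -0.869]
contact_force: [-0.1, 0.2, -0.8]
opening: 0.0224
grip_force: 0.0
```

{"fn": "apply_moves", "kwargs": {
  "delta_pos": [
    [0.0097,-0.0115,0],
    [0.0177,-0.021,0],
    [0.0225,-0.027,0],
    [0.0274,-0.0326,0],
    [0.0338,-0.0403,0],
    [0.0435,-0.0518,0],
    [0.0547,-0.0653,0],
    [0.0676,-0.0806,0]
  ],
  "dr": [
    [0,0,0],
    [0,0,0],
    [0,0,0],
    [0,0,0],
    [0,0,0],
    [0,0,0],
    [0,0,0],
    [0,0,0]
  ],
  "jaw": [0.25,0.25,0.25,0.25,0.25,0.25,0.25,0.25]
}}

```text
time: 6.8
tool_pos: [0.5249, 0.0257, 0.0071]
tool_rot: [-3.141, -0.0, -0.872]
contact_force: [-0.5, 0.4, 0.4]
opening: 0.0227
grip_force: 0.2
```

{"fn": "apply_moves", "kwargs": {
  "delta_pos": [
    [0.0145,-0.0173,0],
    [0.029,-0.0346,0],
    [0.0419,-0.05,0],
    [0.0547,-0.0653,0],
    [0.066,-0.0787,0],
    [0.0741,-0.0883,0],
    [0.0805,-0.096,0],
    [0.0821,-0.098,0]
  ],
  "dr": [
    [0,0,0],
    [0,0,0],
    [0,0,0],
    [0,0,0],
    [0,0,0],
    [0,0,0],
    [0,0,0],
    [0,0,0]
  ],
  "jaw": [0.25,0.25,0.25,0.25,0.25,0.25,0.25,0.25]
}}

```text
time: 7.47
tool_pos: [0.5576, -0.0136, 0.0067]
tool_rot: [-3.142, -0.0, -0.873]
contact_force: [0.2, -1.1, -0.3]
opening: 0.023
grip_force: 0.1
```

Run:
```python
from h import *
s=telemetry.observe();print(s['tool_pos'],s['tool_rot'])
cv2.imwrite("pics/d.png",cv2.resize(eyes.read_camera("scene")[120:300,120:360,::-1],(800,600),interpolation=cv2.INTER_CUBIC))
```

```text
[ 0.5575955  -0.01357072  0.00667869] [-3.14157525e+00 -2.06772598e-04 -8.72565739e-01]
```

View pics/d.png

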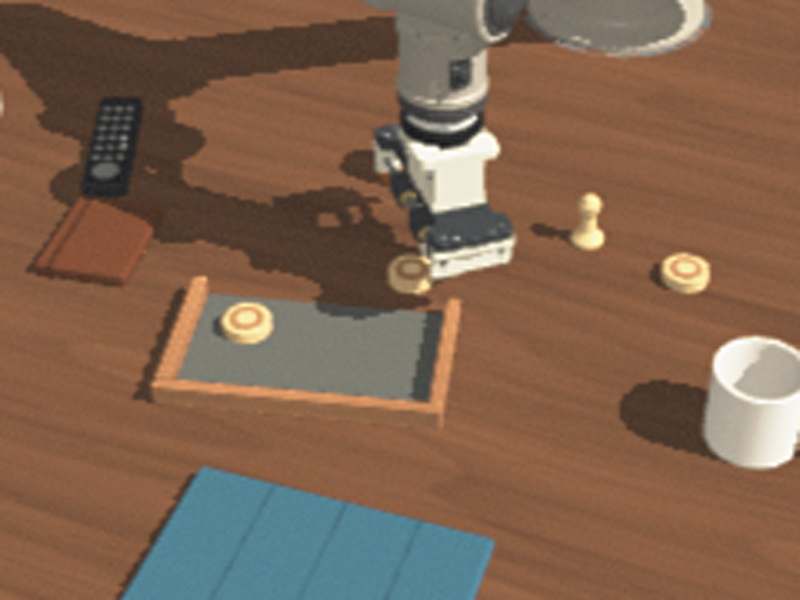

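{"fn": "apply_moves", "kwargs": {
  "delta_pos": [
    [-0.006,0.007,0],
    [-0.0133,0,0],
    [-0.0195,-0.0075,0],
    [-0.0248,-0.016,0],
    [-0.029,-0.0247,0],
    [-0.029,-0.0247,0]
  ],
  "dr": [
    [0,0,0],
    [0,0,0.248],
    [0,0,0.497],
    [0,0,0.745],
    [0,0,0.994],
    [0,0,0.994]
  ],
  "jaw": [0.25,0.25,0.25,0.25,0.25,0.25]
}}

```text
time: 8.02
tool_pos: [0.5448, -0.0228, 0.0067]
tool_rot: [3.141, 0.001, -0.371]
contact_force: [0.3, 0.6, 0.3]
opening: 0.0228
grip_force: 0.0
```

{"fn": "apply_moves", "kwargs": {
  "delta_pos": [
    [0.007,-0.0025,0],
    [0.0118,-0.0041,0],
    [0.0212,-0.0074,0],
    [0.0354,-0.0123,0],
    [0.0543,-0.0189,0],
    [0.0755,-0.0262,0],
    [0.099,-0.0344,0],
    [0.1227,-0.0426,0]
  ],
  "dr": [
    [0,0,0],
    [0,0,0],
    [0,0,0],
    [0,0,0],
    [0,0,0],
    [0,0,0],
    [0,0,0],
    [0,0,0]
  ],
  "jaw": [0.25,0.25,0.25,0.25,0.25,0.25,0.25,0.25]
}}

```text
time: 8.68
tool_pos: [0.5958, -0.0403, 0.0067]
tool_rot: [3.142, -0.0, -0.376]
contact_force: [0.4, -0.1, 0.6]
opening: 0.0228
grip_force: 0.1
```

{"fn": "apply_moves", "kwargs": {
  "delta_pos": [
    [0.0236,-0.0082,0],
    [0.0472,-0.0164,0],
    [0.0708,-0.0246,0],
    [0.0944,-0.0328,0],
    [0.118,-0.041,0],
    [0.1416,-0.0492,0],
    [0.1652,-0.0574,0],
    [0.187,-0.065,0]
  ],
  "dr": [
    [0,0,0],
    [0,0,0],
    [0,0,0],
    [0,0,0],
    [0,0,0],
    [0,0,0],
    [0,0,0],
    [0,0,0]
  ],
  "jaw": [0.25,0.25,0.25,0.25,0.25,0.25,0.25,0.25]
}}

```text
time: 9.35
tool_pos: [0.6705, -0.0664, 0.0066]
tool_rot: [3.142, -0.0, -0.376]
contact_force: [0.5, 0.2, 0.1]
opening: 0.0231
grip_force: 0.2
```

{"fn": "apply_moves", "kwargs": {
  "delta_pos": [
    [0.019,-0.0066,0],
    [0.033,-0.0115,0],
    [0.042,-0.0146,0],
    [0.047,-0.0163,0],
    [0.049,-0.017,0],
    [0.049,-0.017,0],
    [0.0,0.0,0],
    [-0.03,0.01,0]
  ],
  "dr": [
    [0,0,0],
    [0,0,0],
    [0,0,0],
    [0,0,0],
    [0,0,0],
    [0,0,0],
    [0,0,0],
    [0,0,0]
  ],
  "jaw": [0.25,0.25,0.25,0.25,0.25,0.25,0.25,0.25]
}}

```text
time: 10.02
tool_pos: [0.6562, -0.0615, 0.0064]
tool_rot: [3.141, 0.001, -0.375]
contact_force: [0.3, 0.4, -0.9]
opening: 0.0228
grip_force: 0.0
```

{"fn": "apply_moves", "kwargs": {
  "delta_pos": [
    [-0.02,0.0069,0.07],
    [-0.02,0.007,0.14],
    [-0.02,0.007,0.2125],
    [-0.02,0.007,0.2125],
    [-0.02,0.007,0.2125],
    [-0.02,0.007,0.2125],
    [-0.02,0.007,0.2125]
  ],
  "dr": [
    [0,0,0],
    [0,0,0],
    [0,0,0],
    [0,0,0.25],
    [0,0,0.5],
    [0,0,0.75],
    [0,0,1]
  ],
  "jaw": [0.25,0.25,0.25,0.25,0.25,0.25,0.25]
}}

```text
time: 10.6
tool_pos: [0.6492, -0.059, 0.0922]
tool_rot: [3.141, -0.0, 0.131]
contact_force: [0.0, -0.4, 0.3]
opening: 0.023
grip_force: 0.0
```

{"fn": "apply_moves", "kwargs": {
  "delta_pos": [
    [-0.06,0.08,0],
    [-0.12,0.16,0],
    [-0.18,0.24,0],
    [-0.24,0.32,0],
    [-0.25,0.38,0]
  ],
  "dr": [
    [0,0,0.22],
    [0,0,0.44],
    [0,0,0.66],
    [0,0,0.88],
    [0,0,1]
  ],
  "jaw": [0.25,0.25,0.25,0.25,0.25]
}}

```text
time: 11.02
tool_pos: [0.5449, 0.0951, 0.0917]
tool_rot: [-3.139, 0.003, 0.631]
contact_force: [0.3, 0.6, 0.1]
opening: 0.0229
grip_force: 0.0
```

{"fn": "apply_moves", "kwargs": {
  "delta_pos": [
    [-0.06,0.08,0],
    [-0.12,0.16,0],
    [-0.18,0.24,0],
    [-0.24,0.32,0],
    [-0.24,0.37,0],
    [-0.24,0.37,0]
  ],
  "dr": [
    [0,0,0.22],
    [0,0,0.44],
    [0,0,0.66],
    [0,0,0.88],
    [0,0,1],
    [0,0,1]
  ],
  "jaw": [0.25,0.25,0.25,0.25,0.25,0.25]
}}

```text
time: 11.52
tool_pos: [0.4519, 0.2443, 0.0923]
tool_rot: [3.141, -0.001, 1.132]
contact_force: [-0.5, -0.2, 0.5]
opening: 0.0228
grip_force: 0.0
```

{"fn": "apply_moves", "kwargs": {
  "delta_pos": [
    [0,0,0],
    [0,0,0],
    [0,0,0],
    [0,0,0],
    [0,0,0]
  ],
  "dr": [
    [0,0,0.24],
    [0,0,0.48],
    [0,0,0.72],
    [0,0,0.96],
    [0,0,1]
  ],
  "jaw": [0.25,0.25,0.25,0.25,0.25]
}}

```text
time: 11.93
tool_pos: [0.4537, 0.2402, 0.0919]
tool_rot: [3.141, 0.0, 1.628]
contact_force: [-0.4, -0.5, -0.0]
opening: 0.023
grip_force: 0.0
```

Run:
```python
from h import *
s=telemetry.observe();print(s['tool_pos'],s['tool_rot'],s['qpos'],s['time'])
cv2.imwrite("pics/e.png",cv2.resize(eyes.read_camera("top")[95:275,165:405,::-1],(800,600),interpolation=cv2.INTER_CUBIC))
```

```text
[0.45367542 0.24018189 0.0918741 ] [3.14119122e+00 1.75360085e-04 1.62792511e+00] [ 3.37688969e-01  4.72708024e-01  1.73679344e+00 -3.48410918e-04
  9.31754037e-01  2.80767902e-01] 11.9333
```

View pics/e.png

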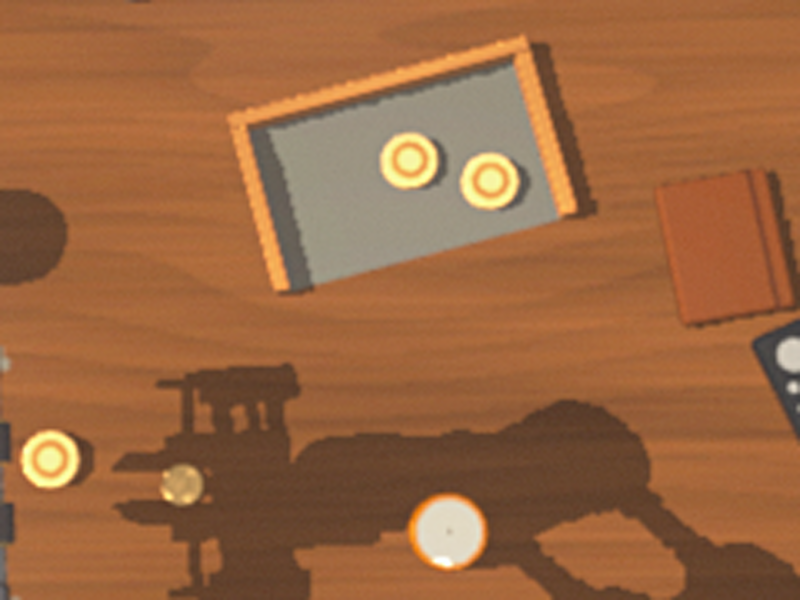

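{"fn": "apply_moves", "kwargs": {
  "delta_pos": [
    [-0.008,0.02,0],
    [-0.008,0.02,0],
    [-0.008,0.02,0],
    [-0.008,0.02,-0.04],
    [-0.008,0.02,-0.1],
    [-0.008,0.02,-0.16],
    [-0.008,0.02,-0.2],
    [-0.008,0.02,-0.2125]
  ],
  "dr": [
    [0,0,0.24],
    [0,0,0.48],
    [0,0,0.72],
    [0,0,0.954],
    [0,0,0.954],
    [0,0,0.954],
    [0,0,0.954],
    [0,0,0.954]
  ],
  "jaw": [0.25,0.25,0.25,0.25,0.25,0.25,0.25,0.25]
}}

```text
time: 12.65
tool_pos: [0.4489, 0.2478, 0.0045]
tool_rot: [-3.138, -0.001, 2.097]
contact_force: [-0.2, -0.0, -0.5]
opening: 0.0232
grip_force: 0.0
```

{"fn": "apply_moves", "kwargs": {
  "delta_pos": [
    [0.0102,-0.0172,0],
    [0.0178,-0.0301,0],
    [0.0229,-0.0387,0],
    [0.0267,-0.0452,0],
    [0.0306,-0.0516,0],
    [0.0369,-0.0624,0],
    [0.0458,-0.0774,0],
    [0.0573,-0.0968,0]
  ],
  "dr": [
    [0,0,0],
    [0,0,0],
    [0,0,0],
    [0,0,0],
    [0,0,0],
    [0,0,0],
    [0,0,0],
    [0,0,0]
  ],
  "jaw": [0.25,0.25,0.25,0.25,0.25,0.25,0.25,0.25]
}}

```text
time: 13.32
tool_pos: [0.4734, 0.2098, 0.007]
tool_rot: [3.141, 0.0, 2.102]
contact_force: [0.1, -0.3, -0.1]
opening: 0.0227
grip_force: 0.2
```

{"fn": "apply_moves", "kwargs": {
  "delta_pos": [
    [0.0127,-0.0215,0],
    [0.0255,-0.043,0],
    [0.0382,-0.0645,0],
    [0.0509,-0.086,0],
    [0.0637,-0.1075,0],
    [0.0764,-0.129,0],
    [0.0891,-0.1505,0],
    [0.1018,-0.172,0]
  ],
  "dr": [
    [0,0,0],
    [0,0,0],
    [0,0,0],
    [0,0,0],
    [0,0,0],
    [0,0,0],
    [0,0,0],
    [0,0,0]
  ],
  "jaw": [0.25,0.25,0.25,0.25,0.25,0.25,0.25,0.25]
}}

```text
time: 13.98
tool_pos: [0.5144, 0.1404, 0.0067]
tool_rot: [3.142, -0.0, 2.102]
contact_force: [-0.3, 0.6, -0.3]
opening: 0.0232
grip_force: 0.2
```

{"fn": "apply_moves", "kwargs": {
  "delta_pos": [
    [0.0115,-0.0194,0],
    [0.0229,-0.0387,0],
    [0.0331,-0.0559,0],
    [0.042,-0.071,0],
    [0.0484,-0.0817,0],
    [0.0522,-0.0882,0],
    [0.0535,-0.0903,0],
    [0.0535,-0.0903,0]
  ],
  "dr": [
    [0,0,0],
    [0,0,0],
    [0,0,0],
    [0,0,0],
    [0,0,0],
    [0,0,0],
    [0,0,0],
    [0,0,0]
  ],
  "jaw": [0.25,0.25,0.25,0.25,0.25,0.25,0.25,0.25]
}}

```text
time: 14.65
tool_pos: [0.5353, 0.1051, 0.0067]
tool_rot: [-3.142, -0.0, 2.102]
contact_force: [0.4, 0.5, -0.0]
opening: 0.0229
grip_force: 0.0
```

Run:
```python
from h import *
s=telemetry.observe();print(s['tool_pos'],s['tool_rot'],s['qpos'],s['time'])
cv2.imwrite("pics/f.png",cv2.resize(eyes.read_camera("scene")[120:300,160:400,::-1],(800,600),interpolation=cv2.INTER_CUBIC))
```

```text
[0.53525553 0.10514161 0.00667869] [-3.14153591e+00 -7.81052654e-05  2.10172199e+00] [ 5.34164803e-02  6.47510449e-01  1.71115527e+00  6.13685639e-05
  7.83013232e-01 -4.77552688e-01] 14.65
```

View pics/f.png

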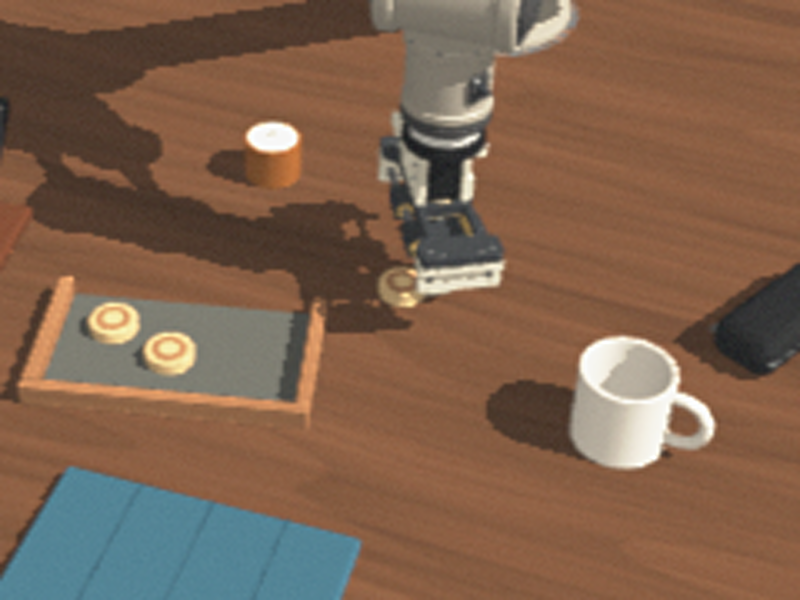

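{"fn": "apply_moves", "kwargs": {
  "delta_pos": [
    [-0.0048,0.0083,0],
    [0.0038,0.0125,0],
    [0.0128,0.016,0],
    [0.0223,0.018,0],
    [0.0318,0.0193,0],
    [0.0318,0.0193,0]
  ],
  "dr": [
    [0,0,0],
    [0,0,-0.24],
    [0,0,-0.48],
    [0,0,-0.72],
    [0,0,-0.964],
    [0,0,-0.964]
  ],
  "jaw": [0.25,0.25,0.25,0.25,0.25,0.25]
}}

```text
time: 15.2
tool_pos: [0.5484, 0.1136, 0.0068]
tool_rot: [3.141, -0.0, 1.616]
contact_force: [0.2, 0.4, 0.4]
opening: 0.0232
grip_force: 0.0
```

{"fn": "apply_moves", "kwargs": {
  "delta_pos": [
    [0.0004,-0.0075,0],
    [0.0006,-0.0125,0],
    [0.0011,-0.0225,0],
    [0.0018,-0.0375,0],
    [0.0028,-0.0575,0],
    [0.0039,-0.08,0],
    [0.0051,-0.105,0],
    [0.0063,-0.13,0]
  ],
  "dr": [
    [0,0,0],
    [0,0,0],
    [0,0,0],
    [0,0,0],
    [0,0,0],
    [0,0,0],
    [0,0,0],
    [0,0,0]
  ],
  "jaw": [0.25,0.25,0.25,0.25,0.25,0.25,0.25,0.25]
}}

```text
time: 15.87
tool_pos: [0.5505, 0.0596, 0.0067]
tool_rot: [3.142, 0.0, 1.62]
contact_force: [0.6, 0.1, -0.3]
opening: 0.0232
grip_force: 0.1
```

{"fn": "apply_moves", "kwargs": {
  "delta_pos": [
    [0.0012,-0.025,0],
    [0.0024,-0.05,0],
    [0.0036,-0.075,0],
    [0.0047,-0.0975,0],
    [0.0056,-0.1175,0],
    [0.0065,-0.135,0],
    [0.0072,-0.148,0],
    [0.0076,-0.155,0]
  ],
  "dr": [
    [0,0,0],
    [0,0,0],
    [0,0,0],
    [0,0,0],
    [0,0,0],
    [0,0,0],
    [0,0,0],
    [0,0,0]
  ],
  "jaw": [0.25,0.25,0.25,0.25,0.25,0.25,0.25,0.25]
}}

```text
time: 16.53
tool_pos: [0.5536, -0.0018, 0.0067]
tool_rot: [3.141, 0.0, 1.619]
contact_force: [0.4, 0.8, 0.1]
opening: 0.0231
grip_force: 0.1
```

{"fn": "apply_moves", "kwargs": {
  "delta_pos": [
    [0,0.01,0],
    [0,0.03,0],
    [0,0.03,0]
  ],
  "dr": [
    [0,0,0],
    [0,0,0],
    [0,0,0]
  ],
  "jaw": [0.25,0.25,0.25]
}}

```text
time: 16.78
tool_pos: [0.5534, 0.0126, 0.0067]
tool_rot: [-3.141, -0.001, 1.621]
contact_force: [-0.7, 1.1, -0.1]
opening: 0.023
grip_force: 0.0
```

Run:
```python
from h import *
s=telemetry.observe();print(s['tool_pos'],s['tool_rot'],s['time'])
cv2.imwrite("pics/g.png",cv2.resize(eyes.read_camera("scene")[120:300,160:400,::-1],(800,600),interpolation=cv2.INTER_CUBIC))
```

```text
[0.55336058 0.0126446  0.00670457] [-3.14139776e+00 -5.04450255e-04  1.62084977e+00] 16.7833
```

View pics/g.png

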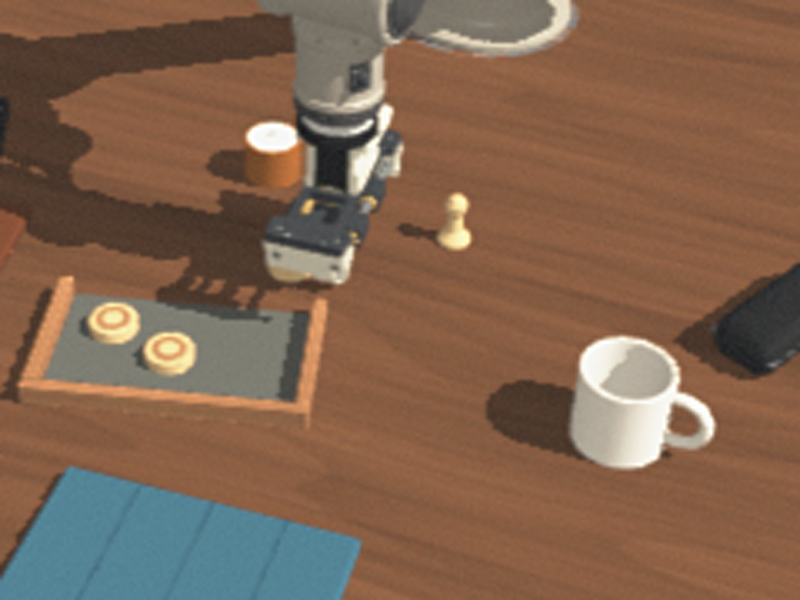

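{"fn": "apply_moves", "kwargs": {
  "delta_pos": [
    [-0.0112,-0.007,0],
    [-0.0225,-0.0143,0],
    [-0.0325,-0.0185,0],
    [-0.0425,-0.023,0]
  ],
  "dr": [
    [0,0,0.243],
    [0,0,0.486],
    [0,0,0.729],
    [0,0,0.971]
  ],
  "jaw": [0.25,0.25,0.25,0.25]
}}

```text
time: 17.17
tool_pos: [0.5363, 0.0022, 0.0067]
tool_rot: [3.142, -0.0, 2.112]
contact_force: [-0.7, -0.3, 0.3]
opening: 0.0226
grip_force: 0.0
```

{"fn": "apply_moves", "kwargs": {
  "delta_pos": [
    [-0.009,-0.0062,0],
    [-0.0173,-0.0135,0],
    [-0.0245,-0.0215,0],
    [-0.0308,-0.0305,0]
  ],
  "dr": [
    [0,0,0.245],
    [0,0,0.49],
    [0,0,0.73],
    [0,0,0.97]
  ],
  "jaw": [0.25,0.25,0.25,0.25]
}}

```text
time: 17.5
tool_pos: [0.524, -0.01, 0.0068]
tool_rot: [3.142, -0.0, 2.597]
contact_force: [0.2, -0.4, 0.7]
opening: 0.0233
grip_force: 0.0
```

{"fn": "apply_moves", "kwargs": {
  "delta_pos": [
    [-0.005,-0.0095,0],
    [-0.009,-0.0198,0],
    [-0.0113,-0.03,0],
    [-0.013,-0.0413,0],
    [-0.013,-0.0413,0],
    [-0.013,-0.0413,0]
  ],
  "dr": [
    [0,0,0.243],
    [0,0,0.486],
    [0,0,0.729],
    [0,0,0.972],
    [0,0,0.972],
    [0,0,0.972]
  ],
  "jaw": [0.25,0.25,0.25,0.25,0.25,0.25]
}}

```text
time: 18.0
tool_pos: [0.5191, -0.0267, 0.0068]
tool_rot: [3.141, 0.0, 3.073]
contact_force: [-0.2, 0.2, 0.4]
opening: 0.023
grip_force: 0.0
```

```bash
cat >> h.py <<'E'
def blobs(n,z=.013):
    im=eyes.read_camera(n).astype(int); r,g,b=im[...,0],im[...,1],im[...,2]
    m=((r>150)&(g>125)&(r-b>50)).astype(np.uint8)
    N,_,st,c=cv2.connectedComponentsWithStats(cv2.morphologyEx(m,cv2.MORPH_CLOSE,np.ones((5,5),np.uint8)))
    for i in range(1,N):
        w=px2w(n,c[i][0],c[i][1],z,1)
        if st[i,4]>25 and .3<w[0]<.85 and abs(w[1])<.35: print(n,st[i].tolist(),w[:2].round(4))
E
python3 - <<'E'
from h import *
s=telemetry.observe();print(s['tool_pos'],s['tool_rot'],s['time'])
blobs("scene");blobs("top")
E
```

```text
[ 0.51909199 -0.02671318  0.00678308] [3.14141269e+00 9.06563717e-05 3.07269312e+00] 18.0
scene [292, 178, 10, 17, 117] [0.4403 0.099 ]
scene [240, 193, 14, 12, 125] [ 0.5599 -0.0289]
scene [166, 203, 92, 41, 905] [ 0.7258 -0.0946]
top [233, 106, 105, 127, 1847] [ 0.645  -0.0578]
top [279, 135, 18, 17, 246] [ 0.714  -0.0819]
top [303, 141, 18, 17, 248] [ 0.6962 -0.1465]
top [232, 213, 6, 11, 40] [0.5134 0.062 ]
top [213, 225, 50, 69, 1217] [0.4121 0.0695]
top [279, 237, 17, 19, 104] [ 0.4359 -0.0823]
top [294, 243, 17, 23, 48] [ 0.4129 -0.1171]
```

{"fn": "apply_moves", "kwargs": {
  "delta_pos": [
    [0.01,-0.0007,0],
    [0.015,-0.001,0],
    [0.02,-0.0014,0],
    [0.025,-0.0017,0],
    [0.035,-0.0024,0],
    [0.05,-0.0034,0],
    [0.07,-0.0048,0],
    [0.0925,-0.0063,0]
  ],
  "dr": [
    [0,0,0],
    [0,0,0],
    [0,0,0],
    [0,0,0],
    [0,0,0],
    [0,0,0],
    [0,0,0],
    [0,0,0]
  ],
  "jaw": [0.25,0.25,0.25,0.25,0.25,0.25,0.25,0.25]
}}

```text
time: 18.77
tool_pos: [0.5569, -0.0296, 0.0068]
tool_rot: [3.141, 0.0, 3.076]
contact_force: [0.1, 0.2, 0.2]
opening: 0.0231
grip_force: 0.1
```

{"fn": "apply_moves", "kwargs": {
  "delta_pos": [
    [0.025,-0.0017,0],
    [0.05,-0.0034,0],
    [0.075,-0.0051,0],
    [0.1,-0.0068,0],
    [0.125,-0.0085,0],
    [0.15,-0.0102,0],
    [0.175,-0.0119,0],
    [0.195,-0.0133,0]
  ],
  "dr": [
    [0,0,0],
    [0,0,0],
    [0,0,0],
    [0,0,0],
    [0,0,0],
    [0,0,0],
    [0,0,0],
    [0,0,0]
  ],
  "jaw": [0.25,0.25,0.25,0.25,0.25,0.25,0.25,0.25]
}}

```text
time: 19.43
tool_pos: [0.6354, -0.035, 0.0067]
tool_rot: [3.142, 0.001, 3.076]
contact_force: [0.3, 0.1, -0.1]
opening: 0.0229
grip_force: 0.1
```

{"fn": "apply_moves", "kwargs": {
  "delta_pos": [
    [0.015,-0.001,0],
    [0.023,-0.0016,0],
    [0.027,-0.0018,0],
    [0.028,-0.0019,0],
    [0.028,-0.0019,0],
    [0.01,0,0],
    [-0.03,0,0],
    [-0.06,0,0]
  ],
  "dr": [
    [0,0,0],
    [0,0,0],
    [0,0,0],
    [0,0,0],
    [0,0,0],
    [0,0,0],
    [0,0,0],
    [0,0,0]
  ],
  "jaw": [0.25,0.25,0.25,0.25,0.25,0.25,0.25,0.25]
}}

```text
time: 20.1
tool_pos: [0.6084, -0.0346, 0.0066]
tool_rot: [3.141, -0.001, 3.076]
contact_force: [0.3, 1.0, -0.7]
opening: 0.0229
grip_force: 0.0
```

{"fn": "apply_moves", "kwargs": {
  "delta_pos": [
    [0,0,0.05],
    [0,0,0.13],
    [0,0,0.22],
    [-0.08,0,0.3],
    [-0.16,0,0.35],
    [-0.24,0,0.4],
    [-0.3,0,0.4],
    [-0.3,0,0.4]
  ],
  "dr": [
    [0,0,0],
    [0,0,0],
    [0,0,0],
    [0,0,0],
    [0,0,0],
    [0,0,0],
    [0,0,0],
    [0,0,0]
  ],
  "jaw": [0.25,0.25,0.25,0.25,0.25,0.25,0.25,0.25]
}}

```text
time: 20.77
tool_pos: [0.4855, -0.0343, 0.168]
tool_rot: [-3.142, -0.001, 3.076]
contact_force: [0.9, 0.3, 0.2]
opening: 0.0228
grip_force: 0.0
```

Run:
```python
from h import *
s=telemetry.observe();print(s['tool_pos'],s['time'])
blobs("top"); blobs("scene")
```

```text
[ 0.48551546 -0.03425922  0.16795562] 20.7667
top [232, 106, 106, 166, 3048] [ 0.5718 -0.0555]
top [262, 135, 35, 33, 503] [ 0.6932 -0.0589]
top [303, 141, 18, 17, 247] [ 0.6962 -0.1464]
top [213, 234, 23, 22, 312] [0.4474 0.0872]
scene [234, 157, 16, 9, 39] [ 0.3747 -0.1226]
scene [292, 178, 10, 17, 116] [0.4406 0.0991]
scene [166, 203, 92, 43, 900] [ 0.7253 -0.0943]
scene [223, 215, 15, 13, 159] [ 0.6755 -0.0365]
```

```bash
python3 -c "
from cell import job
print(job.hand_in())"
```

```text
the job is handed in; nothing more can be done
None
```

I swept all three pieces flat and wholly into the tray (by my camera measurements) in about 21 s, kept the fingers clear of everything else on the table, and handed the job in.

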